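# Press-check both end caps of a cylinder on the spring gauge

### The arm

A 6-joint arm with a two-finger parallel gripper is mounted at the origin on the work surface. World frame = base frame: x ahead of the robot, y to its left, z up, the work surface at z = 0. Lengths are in mm, angles in degrees, forces in N, time in s.
With the tool pointing down it reaches from about 325 to 775 mm from the base axis. Payload 5.5 kg.
Tool frame: the origin (TCP) lies between the finger pads; the fingertips stand 8 mm ahead of it and the grasp point (between the pads) lies 11 mm behind it; z points along the fingers, x is the direction in which the jaws open and shut, and the axes are right-handed (so a half turn about z gives the same grasp; the last joint's range is limited). The gripper opens to 85 mm and grips with 20 to 120 N. Pads are 22 mm wide; open, the fingers measure 114 mm over their backs; the gripper's body (76 mm by 85 mm) begins 54 mm behind the grasp point. The pads swing forward as they close: fully open they stand 13 mm farther back than shut.
Start: joints at [69.574, 5.22, 70.514, -0, 104.267, -3.249], TCP at [177.202, 573.25, 239.275] pointing down, gripper open.
Joint ranges: [-164.24, 164.24], [-49.07, 125.15], [9.68, 141.18], [-86.29, 266.29], [3.28, 154.24], [-151.56, 151.56]. Speed limits (degrees/s): [147.25, 147.25, 172.46, 180, 180, 180].

### API

Orientations are given as [roll, pitch, yaw] about the fixed x, y, z axes, in that order (R = Rz(yaw) Ry(pitch) Rx(roll)).
In Python, from bench import ctrl gives the robot as it stands. The module is installed in compiled form; this text tells all that it offers.
- The arm moves only by the tool play_rows, never from a script. Its argument "targets" is one flat list of numbers, 5 for each row, row after row: the shift along the tool's x, y, z in mm, then the turn about the tool's z in rad, then the finger opening in mm, from 0 to 85.4. A call has 1 to 10 rows; each row is the pose to reach, as a shift and turn from the pose commanded when the call began, along the tool's axes at that moment; what a row does not reach only later rows make up. A row lasts 1/10 s, in which the tool goes at most 50 mm and 8.59 degrees, less where a joint would pass 70% of its speed; a pose out of reach is approached as far as the arm can. A call with a gripper value outside its range is refused whole. The fingers move at their own pace and stop on an object; "newtons" is the grip in N (left out, the last holds). Time passes only in rows, so rows that repeat a pose let the fingers close. It gives the time, the measured TCP pose, the force and the opening at its end, in the units of the state.
- ctrl.sense(): the state, without advancing time (a new reading comes with each control period).
- ctrl.get_image(name): name is "scene" or "top"; returns a dict with "image" (480x640x3 uint8, blue, green, red), "z_map" (480x640 float32, mm along the optical axis (not along the pixel's ray), 0 where there is no reading), "fx", "fy", "cx", "cy" (pixels), "rvec" (rotation vector, rad) and "tvec" (3), from world to camera coordinates, as OpenCV has them. Camera axes: x right, y down, z forward; pixel columns grow to the right and rows downward; lengths in mm; the calibration is good to about 2 mm. A picture is of the moment at which its call begins.
- ctrl.close_job(): hands the job in, once; it reports no verdict.
Trained networks look in a picture, given as the dict that the camera call returned (one of the last four; its "shot" number tells which), for a name from the list of things; names that differ only in an ending like _2 or _b are one class to them, and where a whole thing is asked for, a point or a joint stands for the part that bears it (a point fixed in the world has none). Each returns a list of dicts, best first, with "conf" (0 to 1); they miss things now and then, are a little off and sometimes report something else, mostly with a low value. They report only what shows in the picture. A call takes as long as a camera call. They do not tell look-alikes from the thing itself.
- ctrl.recognise(name, picture): "at" ([x, y, z] in mm, in world coordinates, good to about 4 mm: the middle of the surface that is visible of it).
- ctrl.masks_of(name, picture): "mask" (480x640 bool, what is visible of it).
- ctrl.pinpoint(name, picture): "at" ([x, y, z] in mm, in world coordinates, good to about 4 mm: a listed point, or the origin of a listed thing).
The state is a dict: "clock": time; "qpos": joint angles; "dq": joint speeds; "joint_efforts": joint torques, N m; "ee_pos": TCP position; "ee_rot": TCP orientation; "force": force on the tool from outside, world axes, zero at the start; "wrist_torque": the same for the moment, N m; "grip_width": finger opening in mm.
Only numpy, scipy, OpenCV 4.12 (cv2) and the standard library are available. Lean on these libraries where they do the work, as an engineer would, in place of code of your own. Each camera call takes 0.05 s, during which the arm holds its last target.

### The job

Check both end caps of the square aluminium cylinder on the blue spring gauge. Push its red end squarely against the middle of the steel plate until the red pointer stands in the green band and keep it there for a second, then turn the cylinder round and do the same with its yellow end. Afterwards lower it, without dropping it, into the green tray so that it lies flat on the tray's floor, and leave the blue parts bin, the jar and the bracket alone.

Things in the scene. Friction and masses are not known exactly. Their poses are not given: they have to be found in the camera images.
- cylinder: square pneumatic cylinder, bare aluminium, lying on the bench, 130 mm long (x) by 50 by 50 mm; loose, about 0.45 kg. The middle 106 mm is 46 by 46 mm (grip here); a 12 mm thick, 50 by 50 mm red cap is at its +x end, a yellow one at its -x end. Origin: centre of the underside; x from the yellow to the red end, z up
- red_end (a point): centre of the cylinder's red end face, 65 mm along its +x, 25 mm above the underside
- yellow_end (a point): centre of the cylinder's yellow end face, 65 mm along its -x, 25 mm above the underside
- cylinder_mid (a point): centre of the cylinder, 25 mm above its underside
- gauge: spring gauge fixed to the bench. Origin: on the bench below the middle of the steel plate's front face at rest; x points into the gauge, the way the plate is pushed; z up. Blue housing 100 by 84 mm, 75 mm high, front 53 mm behind the origin; on its top a white scale with a green band, over which a red pointer bar moves, on a thin arm (87 mm high) from the plate
- plate_face (a point): middle of the plate's front face, 28 mm above the bench; moves with the plate. The plate is upright, 80 mm wide and 10 mm thick, from 4 to 62 mm above the bench
- plate (a joint): how far the plate is pushed in, in m: 0 at rest, 0.030 at its stop; the red pointer is in the green band from 0.012 to 0.024. The spring pushes back with 1.5 N at rest and 10.5 N at the stop, and returns the plate when let go
- tray: shallow green plastic tray, fixed, 220 mm (x) by 160 mm (y), rim 22 mm high, walls and floor 5 mm thick. Origin: centre of the underside, z up
- parts_bin: bystander: small blue open-fronted bin full of machine parts, 130 by 100 mm, 75 mm high; origin: centre of the underside
- grease_jar: bystander: white jar with a black cap, 66 mm diameter, 85 mm high; origin: centre of the underside
- bracket: bystander: bent steel bracket, foot 80 by 50 mm, upright leg 45 mm high; origin: centre of the underside
Things that resemble listed ones, but are neither listed nor needed, are in the scene too. There is more than one size of the cylinder; the job needs the largest.

How it is judged (in metres and radians):
On the way, in this order (a step that is already met when the one before it is completed fails the run):
1. the red end is pressed squarely on the middle of the plate, pointer in the green band (value of joint plate between 0.01 and 0.026 m and horizontal distance between red_end and plate_face below 0.02 m and angle between the x axis of cylinder and the x axis of gauge, either way round below 0.2 rad and contact force between cylinder and gauge above 1 N), for 0.5 s.
2. the yellow end is pressed squarely on the middle of the plate, pointer in the green band (value of joint plate between 0.01 and 0.026 m and horizontal distance between yellow_end and plate_face below 0.02 m and angle between the x axis of cylinder and the x axis of gauge, either way round below 0.2 rad and contact force between cylinder and gauge above 1 N), for 0.5 s.
3. the cylinder, still held by the fingers, is lowered to within 20 mm of the tray's floor (x of cylinder_mid in the frame of tray between -0.085 and 0.085 m and y of cylinder_mid in the frame of tray between -0.06 and 0.06 m and z of cylinder_mid in the frame of tray below 0.05 m and contact force between cylinder and the fingers above 0.5 N), for 0.05 s.
At the end, for the whole second after the job is handed in: The cylinder lies flat and still on the floor of the green tray (its centre within 85 mm along and 60 mm across of the tray's centre, 24 to 34 mm above the tray's underside, its length level within about 4 degrees), and the gauge plate is back at rest (within 4 mm) (x of cylinder_mid in the frame of tray between -0.085 and 0.085 m and y of cylinder_mid in the frame of tray between -0.06 and 0.06 m and z of cylinder_mid in the frame of tray between 0.024 and 0.034 m and angle between cylinder's own x axis and vertical between 1.5 and 1.64 rad and linear speed of cylinder below 0.02 m/s and value of joint plate below 0.004 m); the robot touches nothing.
It fails at once if the blue parts bin is moved by more than 30 mm (distance of parts_bin from where it was at the start of the episode above 0.03 m).
It fails at once if the jar is moved by more than 30 mm (distance of grease_jar from where it was at the start of the episode above 0.03 m).
It fails at once if the bracket is moved by more than 30 mm (distance of bracket from where it was at the start of the episode above 0.03 m).
It also fails if it takes over 72 s, if anything falls off the work surface, if the arm or the gripper's body presses on something with over 40 N, if the wrist force passes 120 N, or if a joint passes its speed limit or range.

## Working session

There is one attempt and no reset: what is moved stays moved. The work goes in short steps, Python scripts to look and compute and a tool call to move; the robot and the scene stay as the last step left them, time stands still between calls to the robot, and variables do not carry over. Pictures are saved under pics/ and viewed, and the job is handed in when it is done.

Besides the shell and the picture viewer there is one more tool, called after "Emit:" as a command line: name --argument value ..., lists and objects as JSON in quotes. play_rows: Moves the arm, as the interface text tells. Its arguments: {"type":"object","properties":{"targets":{"type":"array"},"newtons":{"type":"number"}},"required":["targets"]}

```bash
mkdir -p pics
cat > h.py <<'E'
import numpy as np, cv2
from bench import ctrl
def cam(n):
    return ctrl.get_image(n)
def RT(d):
    R,_=cv2.Rodrigues(np.array(d["rvec"],float)); return R,np.array(d["tvec"],float).reshape(3)
def cloud(d):
    R,t=RT(d); z=d["z_map"].astype(float); v,u=np.mgrid[0:480,0:640]
    P=np.stack([(u-d["cx"])/d["fx"]*z,(v-d["cy"])/d["fy"]*z,z],-1)
    W=(P-t)@R; W[z<=0]=np.nan; return W
def save(img,n): cv2.imwrite("pics/"+n+".png",img)
E
python3 - <<'E'
from h import *
s=ctrl.sense(); print(s)
for n in("scene","top"):
    d=cam(n); save(d["image"],n+"0"); R,t=RT(d); print(n,-R.T@t,d["fx"])
    np.savez(""+n+"0.npz",W=cloud(d),img=d["image"])
    for k in("cylinder","gauge","tray","parts_bin","grease_jar","bracket"):
        print(k,[(np.round(x["at"]),round(x["conf"],2)) for x in ctrl.pinpoint(k,d)])
    for k in("red_end","yellow_end","plate_face"):
        print(k,[(np.round(x["at"]),round(x["conf"],2)) for x in ctrl.pinpoint(k,d)])
E
```

```text
{'clock': 0.0, 'qpos': array([ 6.95734991e+01,  5.26318539e+00,  7.05822394e+01,  6.04929832e-04,
        1.04265192e+02, -3.24855922e+00]), 'dq': array([ 0.00943982,  0.07889452, -0.03228057, -0.02423561,  0.01809875,
        0.14464521]), 'joint_efforts': array([-4.95137738e-04, -4.58722901e+01, -4.18025386e+01, -1.09124064e-04,
        1.15937358e-02,  2.48210745e-05]), 'ee_pos': array([177.1108581 , 572.99278446, 238.14648613]), 'ee_rot': array([-1.79993146e+02,  1.10405707e-01,  7.28222135e+01]), 'force': array([ 0.2677532 , -0.58694987,  0.30968021]), 'wrist_torque': array([0.00551666, 0.04525458, 0.04050567]), 'grip_width': 85.09127085149306}
scene [1245.8439624   609.84454881 1085.80615456] 601.2398825420785
cylinder [(array([379., 424.,   0.]), 0.72), (array([487., 307.,  -0.]), 0.7), (array([349., 290.,  -2.]), 0.57), (array([489., 307.,  24.]), 0.26)]
gauge [(array([633.,  39.,  -2.]), 0.8)]
tray [(array([ 448., -310.,    2.]), 0.78)]
parts_bin [(array([726., 253.,  -0.]), 0.81)]
grease_jar [(array([ 721., -268.,    1.]), 0.6)]
bracket [(array([397.,  -6.,  -1.]), 0.59)]
r
[... 294 characters left out ...]
     2.69307224 1224.80760184] 493.70643766923183
cylinder [(array([379., 428.,   0.]), 0.9), (array([346., 291.,  -3.]), 0.85)]
gauge [(array([635.,  39.,   4.]), 0.62), (array([489., 305.,  -3.]), 0.57), (array([500., 247.,  28.]), 0.2)]
tray [(array([ 447., -304.,    4.]), 0.83)]
parts_bin [(array([720., 252.,  -7.]), 0.56)]
grease_jar [(array([ 724., -262.,    0.]), 0.6)]
bracket [(array([395.,  -9.,   3.]), 0.62)]
red_end [(array([482., 372.,  25.]), 0.87), (array([300., 292.,  18.]), 0.76), (array([343., 450.,  21.]), 0.56)]
yellow_end [(array([419., 400.,  14.]), 0.75), (array([391., 282.,  15.]), 0.71), (array([500., 246.,  23.]), 0.68)]
plate_face [(array([635.,  36.,  30.]), 0.77)]
```

View pics/scene0.png

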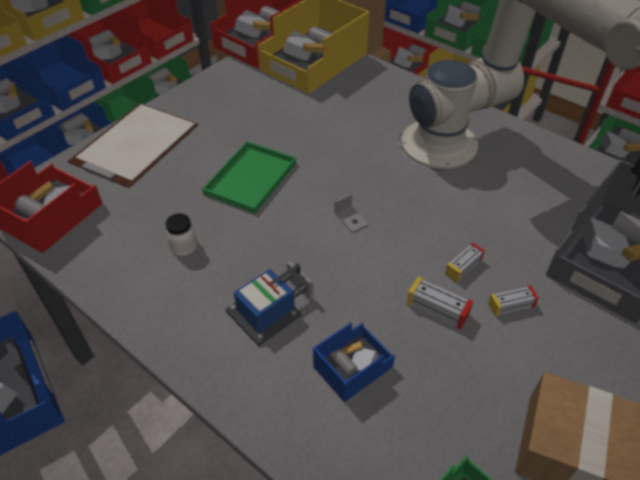

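View pics/top0.png

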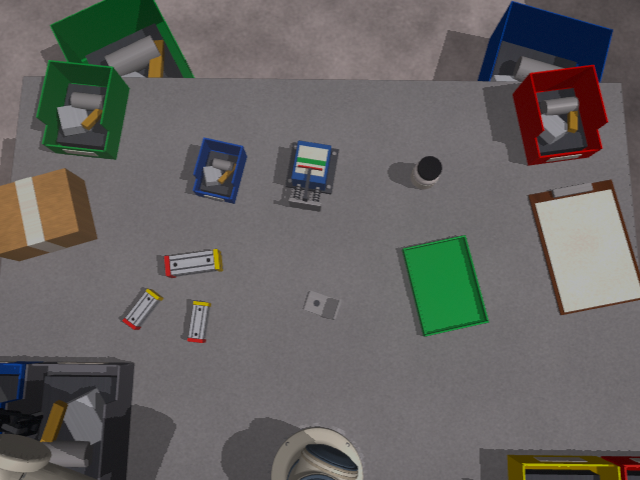

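Cylinder candidates in the top view are the large one at (193,263) and smaller ones at (142,308) and (198,321). I take the one at (193,263) and will check it in a close crop and measure it.

Run:
```python
from h import *
T=np.load("top0.npz"); W=T["W"]; img=T["img"]
S=np.load("scene0.npz"); Ws=S["W"]; simg=S["img"]
def box(m,lab):
    p=W[m][:,:2].astype(np.float32); r=cv2.minAreaRect(p); print(lab,len(p),np.round(r[0],1),np.round(r[1],1),round(r[2],1),"z",np.round(np.nanpercentile(W[m][:,2],[5,50,95]),1))
    return p
def roi(u0,u1,v0,v1):
    m=np.zeros((480,640),bool); m[v0:v1,u0:u1]=1; return m
for lab,r in dict(big=(155,230,240,285),s1=(118,165,284,332),s2=(182,215,295,346)).items():
    box(roi(*r)&(W[...,2]>9),lab); 
    box(roi(*r)&(W[...,2]>(40 if lab=="big" else 25)),lab+"top")
hsv=cv2.cvtColor(img,cv2.COLOR_BGR2HSV)
g=roi(390,495,225,345)&(hsv[...,0]>50)&(hsv[...,0]<75)&(hsv[...,1]>150)
box(g,"tray")
box(roi(180,255,130,210)&(W[...,2]>10),"bin")
box(roi(300,345,285,325)&(W[...,2]>3),"bracket")
box(roi(400,450,150,195)&(W[...,2]>60),"jar")
# gauge
m=roi(280,350,135,215)
h=m&(W[...,2]>60)&(W[...,2]<82); box(h,"gauge60-82")
b=m&(hsv[...,0]>100)&(hsv[...,0]<125)&(hsv[...,1]>120)&(W[...,2]>65);box(b,"blue")
box(m&(W[...,2]>82),"ptr")
box(m&(W[...,2]>3)&(W[...,2]<25),"base")
ms=(Ws[...,0]>600)&(Ws[...,0]<660)&(abs(Ws[...,1]-39)<70)&(Ws[...,2]>5)
q=Ws[ms]; print("scene plate region");
for lo in range(600,660,6): 
    k=q[(q[:,0]>=lo)&(q[:,0]<lo+6)]; 
    if len(k): print(lo,len(k),np.round(k[:,1:].min(0)),np.round(k[:,1:].max(0)))
c1=cv2.resize(img[130:215,275:355],None,fx=5,fy=5,interpolation=2)
c2=cv2.resize(img[230:350,110:235],None,fx=3,fy=3.5,interpolation=2)
c3=cv2.resize(simg[255:345,220:320],None,fx=4,fy=4.7,interpolation=2)
H=420
save(cv2.resize(np.hstack([cv2.resize(c,(266,H)) for c in(c1,c2,c3)]),(798,420)),"crop1")
```

```text
big 1204 [489.3 308.6] [ 50.6 131.4] 8.6 z [24.  47.4 51.9]
bigtop 1062 [489.4 308.6] [ 50.4 131.4] 8.6 z [43.5 47.8 52. ]
s1 720 [377.2 427. ] [38. 97.] 54.6 z [17.4 34.7 39.2]
s1top 635 [377.3 427.3] [37.2 96.8] 55.0 z [29.4 35.1 39.4]
s2 682 [348.7 288.6] [38.1 95.9] 84.9 z [18.5 34.9 38.8]
s2top 622 [348.7 288.9] [37.7 95.9] 84.9 z [30.7 35.2 38.9]
tray 5865 [ 446.3 -305.8] [219.8 158. ] 13.5 z [ 0.8  4.9 21.3]
bin 2461 [721.5 255.2] [102.3 134.8] 77.3 z [16.6 36.2 74.1]
bracket 597 [394.7  -8.1] [ 95.4 108.8] 0.9 z [ 3.2  5.4 44. ]
jar 521 [ 721.9 -260.7] [57.5 58.1] 45.8 z [62.2 83.7 87.6]
gauge60-82 1414 [710.9  28.6] [ 84.  154.7] 81.4 z [62.5 74.8 78.9]
blue 463 [736.   24.1] [ 82.7 102.3] 81.5 z [70.4 74.3 77.8]
ptr 151 [692.1  23.8] [97.8 55.5] 9.5 z [82.5 85.6 89.7]
base 882 [727.8  15.2] [211.2 178.9] 0.9 z [ 3.3 10.5 17.7]
scene plate region
600 4 [30.  5.] [92.  6.]
606 5 [59.  5.] [107.   6.]
612 1 [98.  6.] [98.  6.]
618 3 [77.  5.] [93.  7.]
624 2 [-27.   6.] [72.  8.]
630 21 [-26.   6.] [100.  67.]
636 119 [-4.  5.] [105.  91.]
642 241 [13.  5.] [83. 93.]
648 105 [10.  6.] [79. 90.]
654 45 [11.  5.] [90. 92.]
```

View pics/crop1.png

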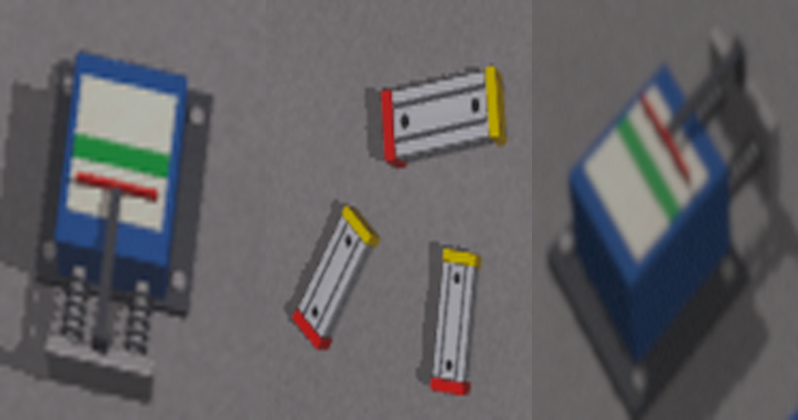

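The crop confirms the large cylinder at (193,263): 131×50 mm and about 50 mm high, with red toward +y. The gauge points along yaw −8.5° and the plate face is at about (634, 39).

```bash
cat >> h.py <<'E'
def plan(x,y,z,yaw):
    s=ctrl.sense(); p=s["ee_pos"]; psi=s["ee_rot"][2]
    from scipy.spatial.transform import Rotation as Ro
    R=Ro.from_euler("xyz",s["ee_rot"],degrees=True).as_matrix()
    sh=R.T@(np.array([x,y,z])-p); tu=np.radians((psi-yaw+180)%360-180)
    print("clk",round(s["clock"],2),"pos",np.round(p,1),"rot",np.round(s["ee_rot"],2),"F",np.round(s["force"],1),"w",round(s["grip_width"],1),"q",np.round(s["qpos"],1))
    print("shift",np.round(sh,1),"turn",round(tu,3),"dist",round(np.linalg.norm(sh)))
E
python3 -c "
from h import *
plan(489.3,308.6,130,8.5)"
```

```text
clk 1.0 pos [177.2 573.3 239.3] rot [-180.      0.     72.82] F [-0.5  1.  -0.1] w 85.4 q [ 69.6   5.2  70.5   0.  104.3  -3.2]
shift [-160.7  376.3  109.3] turn 1.123 dist 424
```

Emit:
play_rows --targets '[-10,22,5,0.06,85,-27,63,18,0.18,85,-45,105,30,0.31,85,-62,146,42,0.44,85,-80,188,54,0.57,85,-98,230,67,0.69,85,-116,272,79,0.82,85,-134,314,91,0.95,85,-151,354,103,1.07,85,-161,376,109,1.123,85]' --newtons 70

```text
clock: 2.0
ee_pos: [490.7, 305.6, 128.8]
ee_rot: [179.9, 0.1, 8.1]
force: [-0.1, 0.6, 0.2]
grip_width: 85.0
```

Run:
```python
from h import *
plan(489.3,308.6,15,8.5)
d=cam("scene"); save(d["image"],"scene1")
```

```text
clk 2.0 pos [490.7 305.6 128.8] rot [1.7992e+02 6.0000e-02 8.0900e+00] F [-0.1  0.6  0.2] w 85.0 q [28.6  2.3 84.8 -0.1 93.  20.5]
shift [ -0.8  -3.3 113.8] turn -0.007 dist 114
```

View pics/scene1.png

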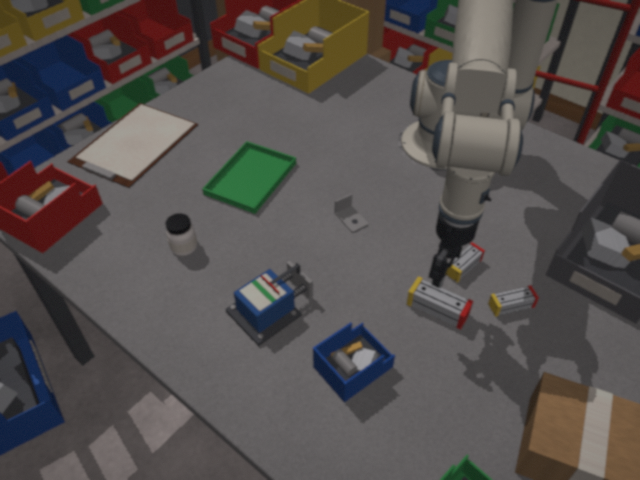

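Emit:
play_rows --targets '[0,0,10,0,85,0,0,35,0,85,0,0,55,0,85,0,0,60,0,85,0,0,60,0,85]'

```text
clock: 2.55
ee_pos: [487.6, 309.0, 69.3]
ee_rot: [180.0, 0.1, 8.6]
force: [0.6, -0.3, 0.4]
grip_width: 85.0
```

Run:
```python
from h import *
plan(489.3,308.6,15,8.5)
```

```text
clk 2.55 pos [487.6 309.   69.3] rot [1.7998e+02 1.1000e-01 8.5900e+00] F [ 0.6 -0.3  0.4] w 85.0 q [29.   3.8 89.3  0.  87.  20.4]
shift [ 1.7  0.6 54.3] turn 0.001 dist 54
```

Emit:
play_rows --targets '[1,0,15,0,85,1.5,0.5,38,0,85,1.5,0.5,50,0,85,1.5,0.5,54,0,85,1.5,0.5,54,0,85,1.5,0.5,54,0,40,1.5,0.5,54,0,40,1.5,0.5,54,0,40,1.5,0.5,54,0,40,1.5,0.5,54,0,40]' --newtons 70

```text
clock: 3.55
ee_pos: [491.0, 308.4, 17.6]
ee_rot: [-180.0, -0.1, 8.5]
force: [-1.3, -0.2, 5.6]
grip_width: 45.0
```

Emit:
play_rows --targets '[0,0,0,0,40,0,0,0,0,40,0,0,-10,0,40,0,0,-30,0,40,0,0,-60,0,40,0,0,-95,0,40,0,0,-110,0,40,0,0,-115,0,40,0,0,-115,0,40,0,0,-115,0,40]'

```text
clock: 4.55
ee_pos: [489.6, 307.6, 128.7]
ee_rot: [179.9, 0.2, 8.5]
force: [-0.9, -0.7, -5.7]
grip_width: 45.2
```

Run:
```python
from h import *
u=np.array([np.cos(np.radians(-8.5)),np.sin(np.radians(-8.5))]); o=np.array([634.1,39.3])
t=o-110*u; print(t)
plan(t[0],t[1],130,-98.5)
d=cam("scene"); save(cv2.resize(d["image"][150:350,320:580],None,fx=3,fy=3),"scene2")
```

```text
[525.30825503  55.55903522]
clk 4.55 pos [489.6 307.6 128.7] rot [179.92   0.21   8.48] F [-0.9 -0.7 -5.7] w 45.2 q [28.8  2.4 84.6 -0.  93.2 20.3]
shift [ -1.8 254.6  -0.9] turn 1.867 dist 255
```

View pics/scene2.png

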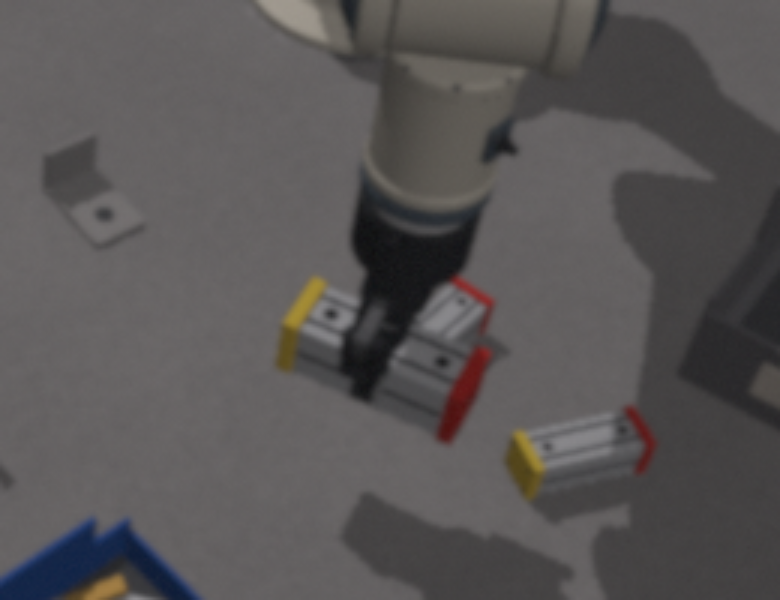

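Emit:
play_rows --targets '[0,8,0,0.08,40,0,25,0,0.21,40,0,47,0,0.35,40,0,70,0,0.49,40,0,95,0,0.63,40,0,120,0,0.77,40,-1,145,0,0.91,40,-1,170,0,1.05,40,-2,195,0,1.19,40,-2,215,0,1.33,40]'

```text
clock: 5.6
ee_pos: [519.4, 93.7, 129.4]
ee_rot: [179.8, 0.0, -68.1]
force: [1.1, 0.6, -4.3]
grip_width: 45.2
```

Run:
```python
from h import *
plan(525.3,55.6,130,-98.5)
```

```text
clk 5.6 pos [519.4  93.7 129.4] rot [ 1.7983e+02  3.0000e-02 -6.8090e+01] F [ 1.1  0.6 -4.3] w 45.2 q [ 6.5 -5.4 92.3 -0.  93.3 74.6]
shift [37.5  8.8 -0.6] turn 0.531 dist 39
```

Emit:
play_rows --targets '[12,3,0,0.13,40,24,6,0,0.27,40,33,8,0,0.4,40,36,9,0,0.5,40,36,9,0,0.53,40,36,9,0,0.53,40,36,9,0,0.53,40,36,9,0,0.53,40]'

```text
clock: 6.4
ee_pos: [525.3, 58.7, 131.0]
ee_rot: [180.0, -0.0, -98.0]
force: [-0.2, 0.2, -5.3]
grip_width: 45.2
```

Run:
```python
from h import *
plan(525.3,55.6,21,-98.5)
d=cam("top"); save(cv2.resize(d["image"][130:300,240:400],None,fx=3.5,fy=3.5),"top1")
W=cloud(d)
# colours of caps
hsv=cv2.cvtColor(d["image"],cv2.COLOR_BGR2HSV)
box=np.zeros((480,640),bool); box[195:290,250:380]=1
for n,lo,hi in(("red",0,6),("red2",174,180),("yel",20,32)):
    m=box&(hsv[...,0]>=lo)&(hsv[...,0]<=hi)&(hsv[...,1]>150)&(W[...,2]>80)
    print(n,m.sum(),np.round(np.nanmean(W[m],0),1) if m.any() else None)
m=box&(hsv[...,0]>=0)&(W[...,2]>120)&(W[...,2]<170)
print(cv2.minAreaRect(W[m][:,:2].astype(np.float32)))
```

```text
clk 6.4 pos [525.3  58.7 131. ] rot [179.97  -0.   -97.99] F [-0.2  0.2 -5.3] w 45.2 q [  2.7  -5.5  92.2   0.   93.3 100.7]
shift [  3.1  -0.5 110. ] turn 0.009 dist 110
red 0 None
red2 0 None
yel 153 [464.4  66.2 157.7]
((487.1335754394531, 61.67447280883789), (53.72016906738281, 59.68281173706055), 77.67756652832031)
```

View pics/top1.png

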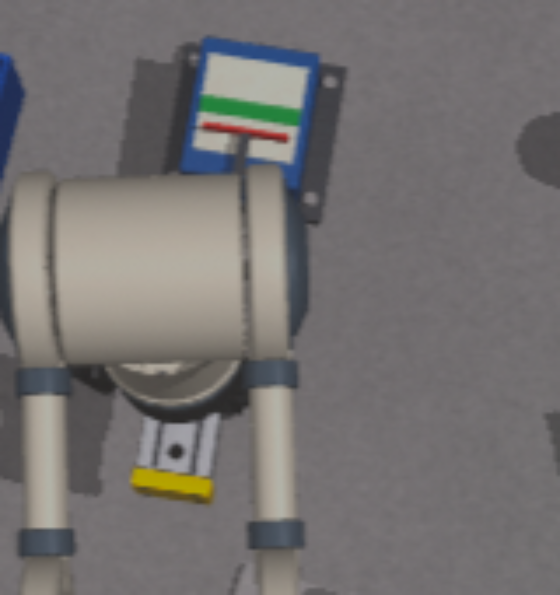

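Emit:
play_rows --targets '[1,0,10,0.009,40,2,0,30,0.009,40,3,0,55,0.009,40,3,0,80,0.009,40,3,0,98,0.009,40,3,0,108,0.009,40,3,0,110,0.009,40,3,0,110,0.009,40,3,0,110,0.009,40]'

```text
clock: 7.35
ee_pos: [525.9, 55.5, 22.7]
ee_rot: [-179.9, 0.0, -98.6]
force: [-0.2, 0.2, -3.9]
grip_width: 45.3
```

Run:
```python
from h import *
plan(525.3+35*.989,55.6-35*.148,21,-98.5)
d=cam("scene"); save(cv2.resize(d["image"][170:350,220:460],None,fx=3.3,fy=3.3),"scene3")
```

```text
clk 7.35 pos [525.9  55.5  22.7] rot [-1.7987e+02  3.0000e-02 -9.8600e+01] F [-0.2  0.2 -3.9] w 45.3 q [  2.3  -1.9 100.    0.   81.8 100.9]
shift [ -0.  -34.4   1.8] turn -0.002 dist 34
```

View pics/scene3.png

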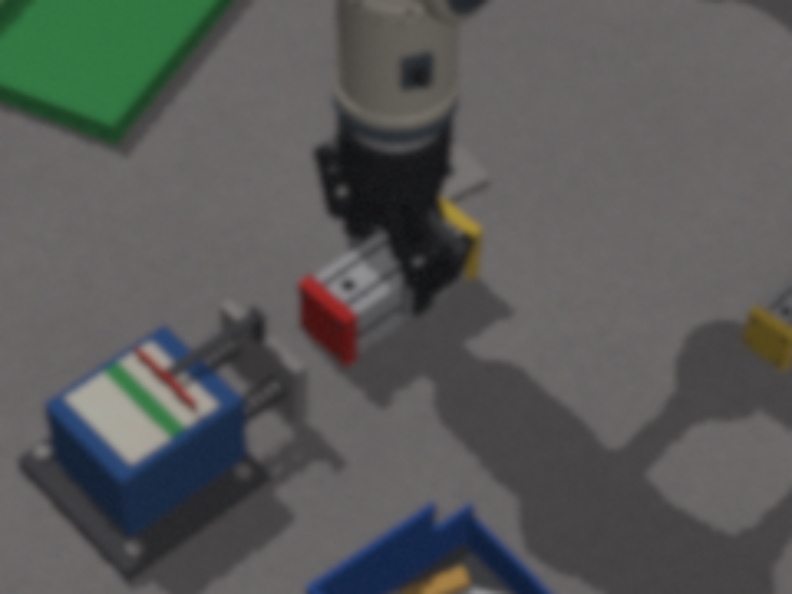

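Emit:
play_rows --targets '[0,-8,0,0,40,0,-20,0,0,40,0,-32,0,0,40,0,-40,0,0,40,0,-45,0,0,40,0,-49,0,0,40,0,-53,0,0,40,0,-57,0,0,40,0,-60,0,0,40,0,-60,0,0,40]'

```text
clock: 8.4
ee_pos: [584.1, 46.5, 21.1]
ee_rot: [179.9, -0.0, -98.6]
force: [-6.8, 0.5, -2.6]
grip_width: 45.4
```

Run:
```python
from h import *
plan(525.3+62*.989,55.6-62*.148,21,-98.5)
d=cam("scene"); save(cv2.resize(d["image"][170:350,220:460],None,fx=3.3,fy=3.3),"scene4")
```

```text
clk 8.4 pos [584.1  46.5  21.1] rot [ 1.7993e+02 -1.0000e-02 -9.8610e+01] F [-6.8  0.5 -2.6] w 45.4 q [ 1.2  7.  90.9  0.  82.1 99.8]
shift [-0.3 -2.5  0.1] turn -0.002 dist 3
```

View pics/scene4.png

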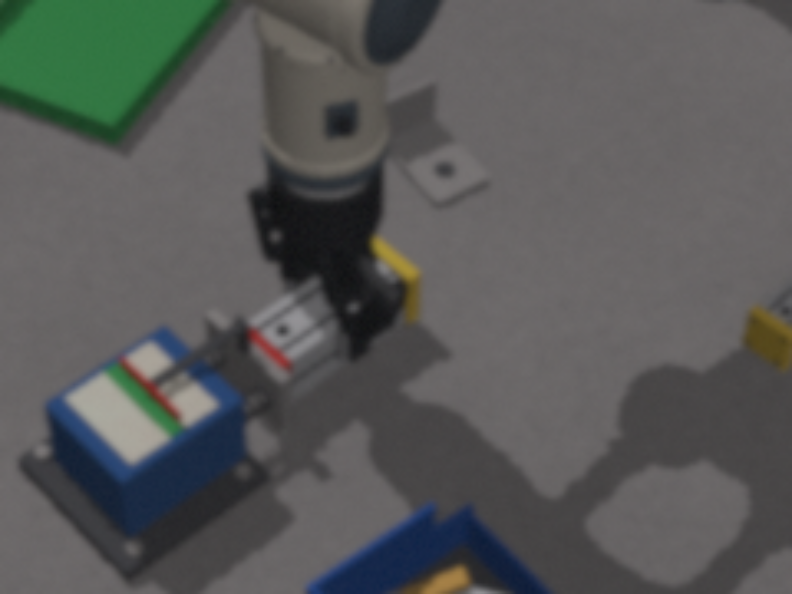

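Emit:
play_rows --targets '[0,-1,0,0,40,0,-2,0,0,40,0,-2,0,0,40,0,-2,0,0,40,0,-2,0,0,40,0,-2,0,0,40,0,-2,0,0,40,0,-2,0,0,40,0,-2,0,0,40,0,-2,0,0,40]'

```text
clock: 9.45
ee_pos: [585.7, 46.3, 21.2]
ee_rot: [179.9, -0.0, -98.6]
force: [-6.1, 1.3, -2.3]
grip_width: 45.1
```

```bash
cat >> h.py <<'E'
def pointer(d,zp=86.):
    img=d["image"]; hsv=cv2.cvtColor(img,cv2.COLOR_BGR2HSV); R,t=RT(d)
    def ray(m,z0):
        v,u=np.nonzero(m); uv=np.array([u.mean(),v.mean()])
        r=R.T@np.array([(uv[0]-d["cx"])/d["fx"],(uv[1]-d["cy"])/d["fy"],1]); c=-R.T@t
        return c+r*(z0-c[2])/r[2],uv,m.sum()
    if d["tvec"] is None: pass
    b=np.zeros((480,640),bool); W=cloud(d)
    g0=(W[...,0]>650)&(W[...,0]<770)&(abs(W[...,1]-28)<50)&(W[...,2]>66)
    H,S=hsv[...,0],hsv[...,1]
    r=g0&((H<8)|(H>172))&(S>100); g=g0&(H>45)&(H<80)&(S>100)
    P,uv,n=ray(r,zp); G,uvg,ng=ray(g,76.)
    u=np.array([.989,-.148]); print("pointer",np.round(P,1),n,"green",np.round(G,1),ng,"pointer rel. band mid",round((P-G)[:2]@u,1))
E
python3 - <<'E'
from h import *
plan(525.3+62*.989,55.6-62*.148,21,-98.5)
for n in("scene","top"):
    try: d=cam(n); pointer(d)
    except Exception as e: print(n,e)
    save(d["image"],n+"5")
E
```

```text
clk 9.45 pos [585.7  46.3  21.2] rot [ 1.7992e+02 -1.0000e-02 -9.8600e+01] F [-6.1  1.3 -2.3] w 45.1 q [ 1.2  7.3 90.6  0.  82.2 99.8]
shift [-0.3 -0.9  0.2] turn -0.002 dist 1
pointer [723.7  25.4  86. ] 45 green [736.1  21.7  76. ] 76 pointer rel. band mid -12.8
pointer [732.4  25.1  86. ] 41 green [740.4  25.5  76. ] 55 pointer rel. band mid -7.8
```

Run:
```python
from h import *
for n in("scene","top"):
    d=cam(n); pointer(d)
    d0=dict(d); d0["image"]=cv2.imread(f"pics/{n}0.png"); pointer(d0)
a=cv2.imread("pics/scene5.png")[260:340,220:310]; b=cv2.imread("pics/top5.png")[130:210,275:365]
save(cv2.resize(np.hstack([a,b]),None,fx=4.4,fy=4.4,interpolation=2),"crop5")
```

```text
pointer [722.6  25.5  86. ] 47 green [736.1  21.5  76. ] 76 pointer rel. band mid -14.0
pointer [719.4  26.8  86. ] 41 green [735.9  21.1  76. ] 79 pointer rel. band mid -17.1
pointer [732.4  25.1  86. ] 41 green [740.4  25.5  76. ] 55 pointer rel. band mid -7.8
pointer [720.9  38.1  86. ] 7 green [737.8  26.2  76. ] 124 pointer rel. band mid -18.4
```

View pics/crop5.png

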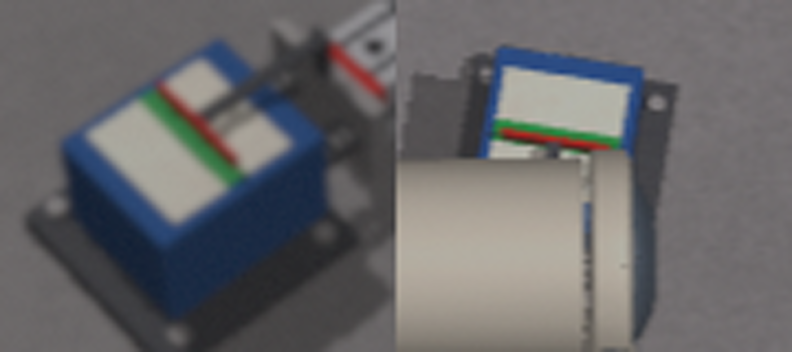

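The pointer is in the green band, slightly on the low side of its middle. I'll push 2 mm further and hold for a second.

Emit:
play_rows --targets '[0,-1,0,0,40,0,-2,0,0,40,0,-2,0,0,40,0,-2,0,0,40,0,-2,0,0,40,0,-2,0,0,40,0,-2,0,0,40,0,-2,0,0,40,0,-2,0,0,40,0,-2,0,0,40]'

```text
clock: 10.65
ee_pos: [587.6, 46.0, 21.2]
ee_rot: [179.9, -0.0, -98.6]
force: [-6.4, 0.5, -0.8]
grip_width: 45.0
```

Run:
```python
from h import *
plan(525.3,55.6,21,-98.5)
for n in("scene","top"):
    d=cam(n); pointer(d); save(d["image"],n+"6")
a=cv2.imread("pics/scene6.png")[260:340,220:310]; b=cv2.imread("pics/top6.png")[130:210,275:365]
save(cv2.resize(np.hstack([a,b]),None,fx=4.4,fy=4.4,interpolation=2),"crop6")
```

```text
clk 10.65 pos [587.6  46.   21.2] rot [ 1.799e+02 -1.000e-02 -9.860e+01] F [-6.4  0.5 -0.8] w 45.0 q [ 1.2  7.6 90.3  0.  82.2 99.8]
shift [-0.2 63.   0.3] turn -0.002 dist 63
pointer [728.2  25.1  86. ] 41 green [737.   22.6  76. ] 60 pointer rel. band mid -9.1
pointer [734.5  26.5  86. ] 42 green [738.6  28.7  76. ] 53 pointer rel. band mid -3.7
```

View pics/crop6.png

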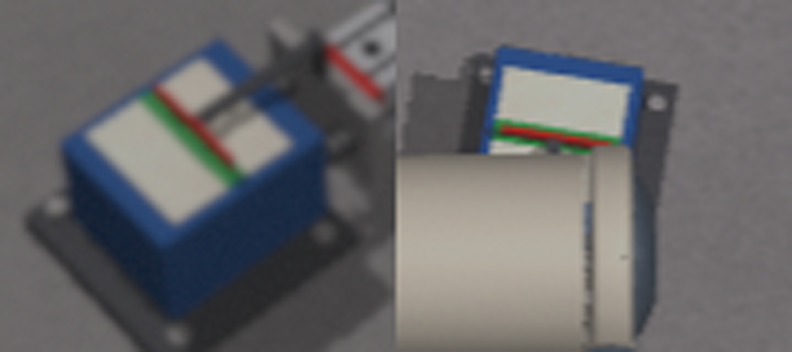

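Emit:
play_rows --targets '[0,6,0,0,40,0,18,0,0,40,0,33,0,0,40,0,48,-10,0,40,0,58,-18,0,40,0,63,-20,-0.07,40,0,63,-20,-0.2,40,0,63,-20,-0.34,40,0,63,-20,-0.48,40,0,63,-20,-0.62,40]'

```text
clock: 11.75
ee_pos: [526.5, 55.3, 41.5]
ee_rot: [-179.9, -0.1, -62.7]
force: [1.2, -0.0, -5.7]
grip_width: 45.2
```

Emit:
play_rows --targets '[0,0,0,-0.14,40,0,0,0,-0.28,40,0,0,0,-0.42,40,0,0,0,-0.56,40,0,0,0,-0.7,40,0,0,0,-0.84,40,0,0,0,-0.98,40,0,0,0,-1.12,40,0,0,0,-1.26,40,0,0,0,-1.4,40]'

```text
clock: 12.75
ee_pos: [526.5, 55.3, 41.5]
ee_rot: [180.0, -0.1, 17.5]
force: [0.3, -0.1, -5.4]
grip_width: 45.4
```

Emit:
play_rows --targets '[0,0,0,-0.14,40,0,0,0,-0.28,40,0,0,0,-0.42,40,0,0,0,-0.56,40,0,0,0,-0.7,40,0,0,0,-0.84,40,0,0,0,-0.98,40,0,0,0,-1.08,40,0,0,0,-1.12,40,0,0,0,-1.12,40]'

```text
clock: 13.75
ee_pos: [526.4, 55.3, 41.5]
ee_rot: [179.9, -0.0, 81.3]
force: [-0.3, 0.0, -5.8]
grip_width: 45.2
```

Run:
```python
from h import *
plan(525.3,55.6,21,81.5)
d=cam("top"); W=cloud(d); hsv=cv2.cvtColor(d["image"],cv2.COLOR_BGR2HSV); H,S=hsv[...,0],hsv[...,1]
b=(abs(W[...,0]-470)<40)&(abs(W[...,1]-65)<50)&(W[...,2]>55); m=b&((H<8)|(H>172))&(S>120)
print(np.round(W[m].mean(0),1),m.sum())
mm=(H>=0)&b&(W[...,2]<85); print(cv2.minAreaRect(W[m][:,:2].astype(np.float32)))
d=cam("scene"); save(cv2.resize(d["image"][170:350,220:460],None,fx=3.3,fy=3.3),"scene7")
```

```text
clk 13.75 pos [526.4  55.3  41.5] rot [ 1.799e+02 -1.000e-02  8.132e+01] F [-0.3  0.  -5.8] w 45.2 q [  2.3  -2.7  98.7  -0.   83.8 -79. ]
shift [ 0.1 -1.2 20.5] turn -0.003 dist 21
[467.6  63.9  72.2] 116
((468.1545715332031, 64.38705444335938), (48.32075881958008, 12.162898063659668), 81.6612777709961)
```

View pics/scene7.png

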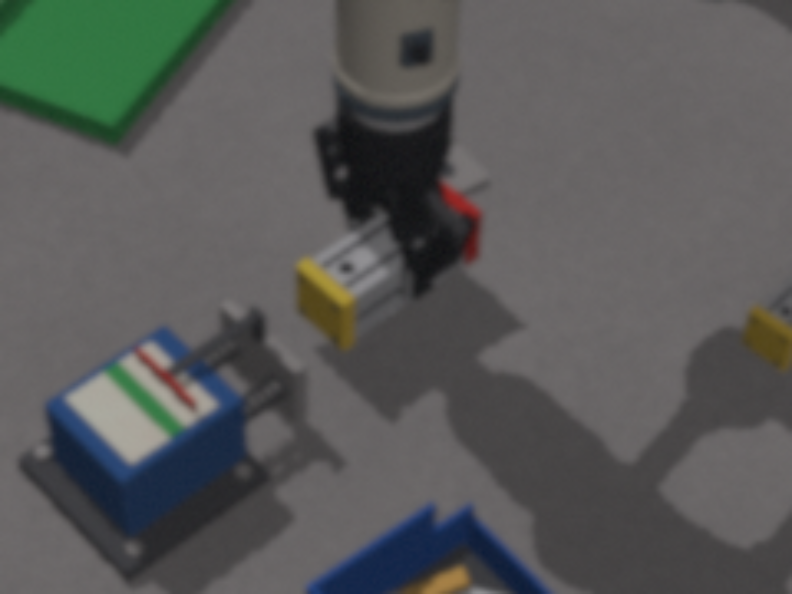

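Emit:
play_rows --targets '[0,0,7,0,40,0,0,15,0,40,0,6,19,0,40,0,16,20,0,40,0,28,20,0,40,0,36,20,0,40,0,43,20,0,40,0,48,20,0,40,0,53,20,0,40,0,57,20,0,40]'

```text
clock: 14.85
ee_pos: [582.0, 46.7, 21.1]
ee_rot: [-179.9, 0.0, 81.3]
force: [-5.5, 0.0, -2.7]
grip_width: 45.6
```

Emit:
play_rows --targets '[0,3,0,0,40,0,5,0,0,40,0,5,0,0,40,0,5,0,0,40,0,5,0,0,40,0,5,0,0,40,0,5,0,0,40,0,5,0,0,40,0,5,0,0,40,0,5,0,0,40]'

```text
clock: 15.85
ee_pos: [586.4, 46.0, 21.1]
ee_rot: [-179.9, 0.0, 81.3]
force: [-6.3, 0.4, -1.6]
grip_width: 45.2
```

Run:
```python
from h import *
plan(525.3,55.6,21,81.5)
for n in("scene","top"):
    d=cam(n); pointer(d); save(d["image"],n+"8")
a=cv2.imread("pics/scene8.png")[230:340,220:350]; b=cv2.imread("pics/top8.png")[130:240,275:405]
save(cv2.resize(np.hstack([a,b]),None,fx=3,fy=3,interpolation=2),"crop8")
```

```text
clk 15.85 pos [586.4  46.   21.1] rot [-1.7987e+02  2.0000e-02  8.1310e+01] F [-6.3  0.4 -1.6] w 45.2 q [  1.2   7.4  90.5   0.   82.2 -80.1]
shift [  0.2 -61.9   0.3] turn -0.003 dist 62
pointer [735.3  24.5  86. ] 36 green [737.5  24.9  76. ] 54 pointer rel. band mid -2.1
pointer [734.5  25.9  86. ] 44 green [738.2  28.4  76. ] 54 pointer rel. band mid -3.3
```

View pics/crop8.png

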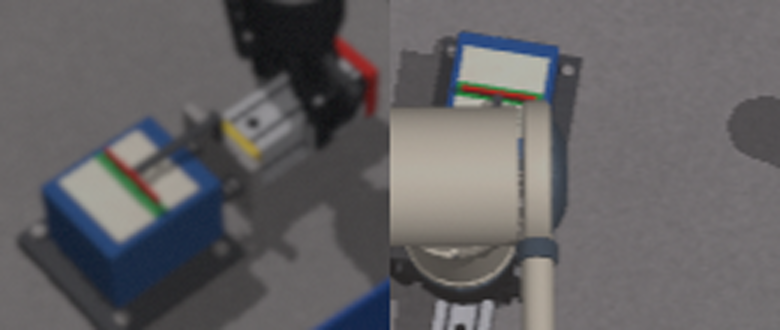

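The yellow end is pressed in the middle of the green band. I'll hold 0.5 s more, retract and lift.

Emit:
play_rows --targets '[0,0,0,0,40,0,0,0,0,40,0,0,0,0,40,0,0,0,0,40,0,0,0,0,40,0,-6,0,0,40,0,-18,0,0,40,0,-33,-3,0,40,0,-48,-20,0,40,0,-60,-45,0,40]'

```text
clock: 16.95
ee_pos: [526.3, 55.1, 64.8]
ee_rot: [-179.9, 0.0, 81.3]
force: [0.7, 1.2, -4.7]
grip_width: 45.1
```

Emit:
play_rows --targets '[0,-4,-30,0,40,0,-4,-60,0,40,0,-4,-85,0,40,0,-4,-95,0,40,0,-4,-95,0,40,0,-4,-95,0,40]'

```text
clock: 17.55
ee_pos: [523.7, 55.6, 159.8]
ee_rot: [-179.9, 0.0, 81.3]
force: [0.7, 0.3, -5.8]
grip_width: 45.5
```

Run:
```python
from h import *
plan(446.3,-305.8,160,103.5)
plan(446.3,-305.8,160,-76.5)
d=cam("top"); W=cloud(d); pointer(d); img=d["image"];save(img,"top9"); hsv=cv2.cvtColor(img,cv2.COLOR_BGR2HSV)
m=np.zeros((480,640),bool); m[225:345,390:495]=1
g=m&(hsv[...,0]>50)&(hsv[...,0]<75)&(hsv[...,1]>150)
for zlo,zhi in((-5,9),(15,30)):
    k=g&(W[...,2]>zlo)&(W[...,2]<zhi); print(cv2.minAreaRect(W[k][:,:2].astype(np.float32)),np.median(W[k][:,2]))
```

```text
clk 17.55 pos [523.7  55.6 159.8] rot [-1.7992e+02  2.0000e-02  8.1300e+01] F [ 0.7  0.3 -5.8] w 45.5 q [  2.4  -6.1  89.8  -0.   96.4 -78.9]
shift [-369.   -21.9   -0. ] turn -0.387 dist 370
clk 17.55 pos [523.7  55.6 159.8] rot [-1.7992e+02  2.0000e-02  8.1300e+01] F [ 0.7  0.3 -5.8] w 45.5 q [  2.4  -6.1  89.8  -0.   96.4 -78.9]
shift [-369.   -21.9   -0. ] turn 2.754 dist 370
pointer [718.3  26.5  86. ] 49 green [737.2  24.2  76. ] 133 pointer rel. band mid -19.0
((447.586181640625, -309.8180236816406), (210.49160766601562, 149.8816375732422), 12.971320152282715) 4.404939181237288
((446.68951416015625, -306.7492370605469), (218.63949584960938, 160.4666290283203), 12.978970527648926) 20.91820408092005
```

View pics/top9.png

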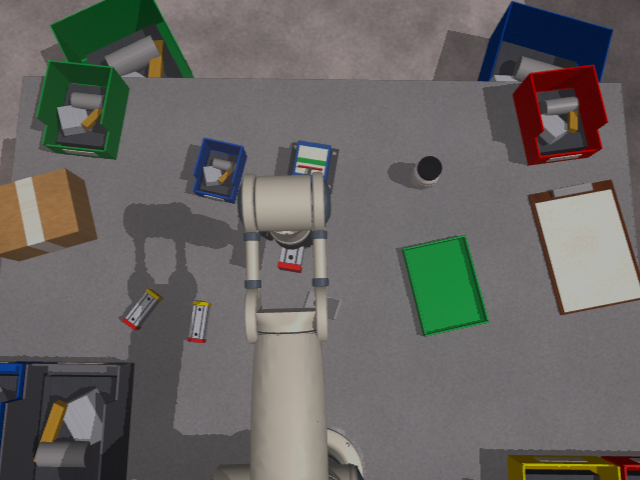

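Emit:
play_rows --targets '[-12,-1,0,-0.02,40,-45,-3,0,-0.05,40,-88,-5,0,-0.09,40,-133,-8,0,-0.14,40,-178,-11,0,-0.19,40,-223,-13,0,-0.24,40,-268,-16,0,-0.28,40,-313,-19,0,-0.33,40,-352,-21,0,-0.37,40,-370,-22,0,-0.38,40]'

```text
clock: 18.6
ee_pos: [444.5, -309.6, 158.7]
ee_rot: [-179.8, -0.1, 103.0]
force: [0.6, 0.6, -5.2]
grip_width: 45.4
```

Emit:
play_rows --targets '[0,0,5,0,40,0,0,25,0,40,0,0,50,0,40,0,0,70,0,40,0,0,80,0,40,0,0,80,0,40,0,0,80,0,40]'

```text
clock: 19.3
ee_pos: [446.6, -306.5, 81.6]
ee_rot: [180.0, 0.0, 103.1]
force: [-0.3, -0.9, -4.7]
grip_width: 45.5
```

Run:
```python
from h import *
plan(446.7,-307,23,103.2)
d=cam("scene"); save(cv2.resize(d["image"][100:260,170:400],None,fx=3.3,fy=3.3),"scene10")
```

```text
clk 19.3 pos [ 446.6 -306.5   81.6] rot [179.99   0.   103.1 ] F [-0.3 -0.9 -4.7] w 45.5 q [ -38.1   -2.2   94.1    0.    88.1 -141.2]
shift [-0.5 -0.1 58.6] turn -0.002 dist 59
```

View pics/scene10.png

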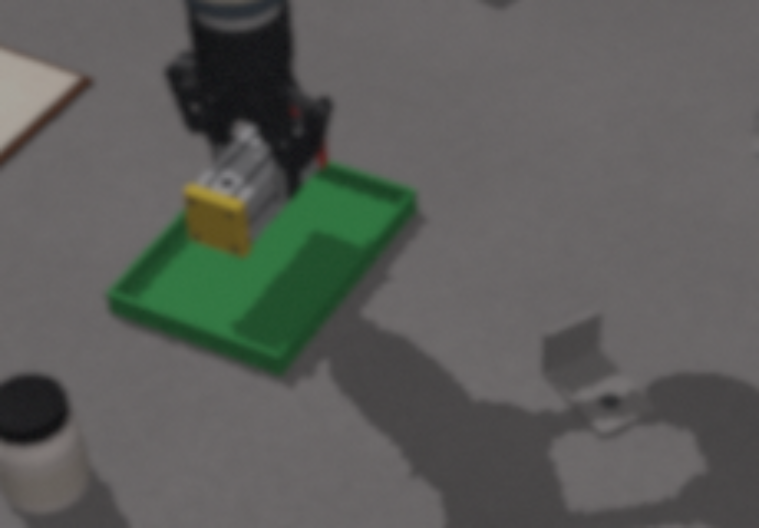

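Emit:
play_rows --targets '[0,0,10,0,40,0,0,28,0,40,0,0,42,0,40,0,0,50,0,40,0,0,53,0,40,0,0,55,0,40,0,0,56,0,40,0,0,57,0,40,0,0,57,0,40,0,0,57,0,40]'

```text
clock: 20.35
ee_pos: [446.5, -306.9, 24.7]
ee_rot: [180.0, 0.0, 103.1]
force: [-0.8, -0.6, -4.6]
grip_width: 45.1
```

Emit:
play_rows --targets '[0,0,0.5,0,40,0,0,1,0,40,0,0,1.5,0,40,0,0,2,0,40,0,0,2,0,40,0,0,2,0,40]'

```text
clock: 20.95
ee_pos: [446.4, -306.8, 22.6]
ee_rot: [180.0, 0.0, 103.1]
force: [-2.3, 1.5, -2.0]
grip_width: 45.4
```

Emit:
play_rows --targets '[0,0,0.5,0,40,0,0,1,0,40,0,0,1,0,40]'

```text
clock: 21.25
ee_pos: [446.4, -306.8, 22.5]
ee_rot: [180.0, 0.0, 103.1]
force: [-4.4, 3.8, 5.5]
grip_width: 45.3
```

Run:
```python
from h import *
plan(446.7,-307,22,103.2)
d=cam("scene"); save(cv2.resize(d["image"][120:230,190:320],None,fx=5,fy=5),"scene11")
```

```text
clk 21.25 pos [ 446.4 -306.8   22.5] rot [1.7999e+02 1.0000e-02 1.0307e+02] F [-4.4  3.8  5.5] w 45.3 q [ -38.1    0.2   97.9   -0.    81.9 -141.2]
shift [-0.2  0.3  0.5] turn -0.002 dist 1
```

View pics/scene11.png

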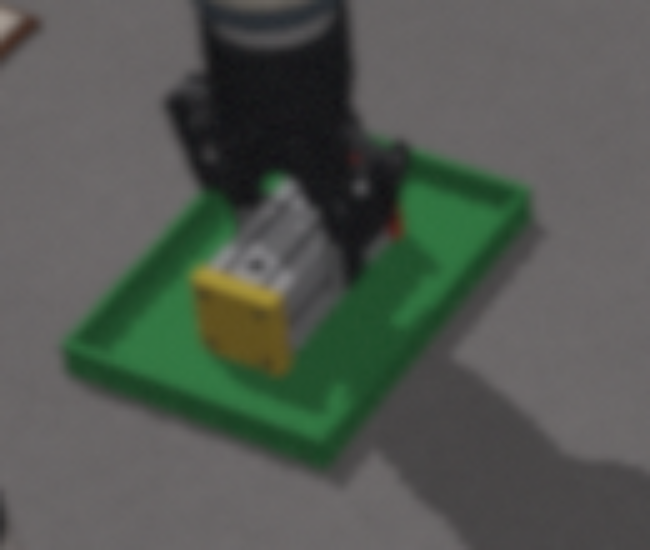

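Contact with the tray floor shows in the force reading (up +5.5 N). I'll open to 70 mm, which stays clear of the tray walls, then rise.

Emit:
play_rows --targets '[0,0,0,0,50,0,0,0,0,60,0,0,0,0,70,0,0,0,0,70,0,0,0,0,70,0,0,0,0,70]'

```text
clock: 21.9
ee_pos: [446.4, -306.8, 21.2]
ee_rot: [180.0, 0.0, 103.1]
force: [0.2, -0.1, -1.2]
grip_width: 70.0
```

Emit:
play_rows --targets '[0,0,-5,0,70,0,0,-15,0,70,0,0,-35,0,70,0,0,-65,0,70,0,0,-100,0,70,0,0,-140,0,70,0,0,-170,0,70,0,0,-180,0,70,0,0,-180,0,70]'

```text
clock: 22.8
ee_pos: [447.0, -307.3, 203.8]
ee_rot: [179.8, 0.2, 103.1]
force: [0.7, -0.1, -0.6]
grip_width: 69.8
```

Run:
```python
from h import *
s=ctrl.sense(); print(s["clock"],s["force"],s["grip_width"],s["ee_pos"])
d=cam("scene"); W=cloud(d); save(d["image"],"scene12")
m=(abs(W[...,0]-446)<95)&(abs(W[...,1]+307)<75)&(W[...,2]>30)&(W[...,2]<70)
print(cv2.minAreaRect(W[m][:,:2].astype(np.float32)),m.sum(),np.percentile(W[m][:,2],[50,90,98]))
k=m&(W[...,2]>45); A=np.c_[W[k][:,:2]-[446,-307],np.ones(k.sum())]; print("plane",np.linalg.lstsq(A,W[k][:,2],rcond=None)[0])
for n in("cylinder_mid","red_end","yellow_end"): print(n,[(np.round(x["at"]),round(x["conf"],2)) for x in ctrl.pinpoint(n,d)])
pointer(d)
```

```text
22.8 [ 0.71664214 -0.08376486 -0.63331144] 69.76465582487867 [ 447.02013009 -307.27317465  203.81834678]
((446.8119201660156, -305.91632080078125), (135.49197387695312, 54.04636001586914), 13.673493385314941) 880 [53.52124113 57.54151893 59.51181381]
plane [ 8.89195766e-03 -5.00144883e-02  5.42868606e+01]
cylinder_mid [(array([377., 427.,  19.]), 0.9), (array([ 446., -307.,   29.]), 0.69), (array([348., 288.,  18.]), 0.66)]
red_end [(array([303., 297.,  22.]), 0.77), (array([342., 455.,  17.]), 0.73), (array([ 384., -325.,   30.]), 0.7)]
yellow_end [(array([421., 401.,  16.]), 0.89), (array([ 509., -290.,   29.]), 0.69), (array([397., 282.,  20.]), 0.64)]
pointer [719.4  26.4  86. ] 40 green [736.   21.6  76. ] 80 pointer rel. band mid -17.2
```

View pics/scene12.png

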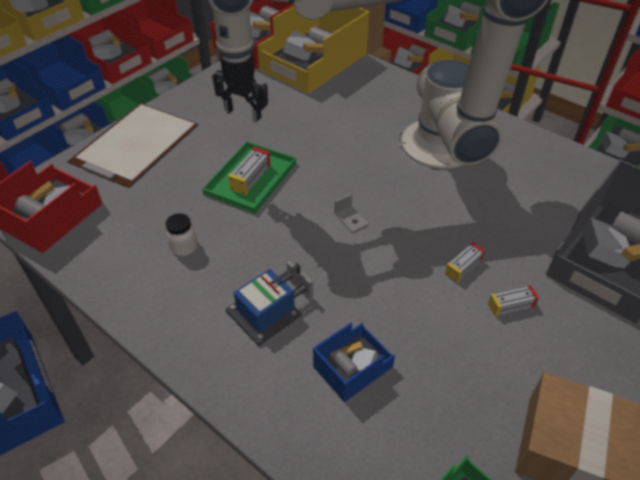

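The cylinder lies flat and centred in the tray (around pixel (250,170)). The gauge is back at rest, the bystanders haven't moved and the gripper is clear, so I'm handing in.

```bash
python3 -c "
from bench import ctrl
print(ctrl.close_job())"
```

```text
the job is handed in; nothing more can be done
None
```

I checked both end caps of the large cylinder on the gauge, then lowered it into the green tray and handed the job in at about 23 s. No verdict is reported.

- **Gauge pushes:** I pressed the red end, turned the cylinder 180°, then pressed the yellow end. Each was held for over a second at about 6.3 N, which puts the plate about 16–18 mm in. The pictures showed the pointer in the green band both times.
- **Tray:** I lowered it while still gripped until the floor took its weight, then opened the fingers. The last check put its centre at about (446, −307, 29) mm, within 2 mm of the tray's centre, with both ends at about the same height.
- **Rest of the scene:** the plate was back at rest. The blue parts bin, jar and bracket look untouched in the last picture, and the gripper was clear of everything.

**Disagreements:**
- My pixel estimate of the pointer differed by about 5 mm between the two cameras during the red push, because the pointer sits above the scale. I judged the depth from the force and arm travel as well.
- The rough depth reading of the cylinder's top was about 0–4 mm off and suggested a small sideways slope, which I put down to sensor noise.

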